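# Log in four samples in the order of their duplicates

### The job

The back row of the two-row rack holds the duplicates of four samples. Move the four sample bottles, one by one, from the single-row carrier into the empty front row of the rack in the same order as the duplicates, so that each stands upright on the rack's floor in the compartment directly in front of the duplicate of its own shape. Keep the bottles upright on the way and leave the duplicates standing where they are.

Things in the scene. Friction and masses are not known exactly. Their poses are not given: they have to be found in the camera images.
- sample_jar_c (a point): SAMPLE to move: squat wide-mouth jar, white plastic with a paper label. 54 mm diameter, 60 mm tall; straight round body to 46 mm, black screw cap as wide as the body on top. Stands loose and upright in one of the four compartments of the carrier. This point is on its axis, half-way up: 30 mm above its underside; z up. 0.05 to 0.2 kg.
- sample_slim_c (a point): SAMPLE to move: slim round bottle, white plastic with a paper label. 32 mm diameter body, 82 mm tall over its cap; straight sides to 58 mm, then a short shoulder to a black round cap of 23 mm diameter. Stands loose and upright in one of the four compartments of the carrier. This point is on its axis, half-way up: 41 mm above its underside; z up. 0.05 to 0.2 kg.
- sample_square_c (a point): SAMPLE to move: square bottle, white plastic with a paper label. 46 x 46 mm square body, 74 mm tall over its cap; straight sides to 50 mm, then a sloping shoulder and a black round cap of 29 mm diameter; x and y axes square to the faces. Stands loose and upright in one of the four compartments of the carrier. This point is on its axis, half-way up: 37 mm above its underside; z up. 0.05 to 0.2 kg.
- sample_round_c (a point): SAMPLE to move: round shouldered bottle, white plastic with a paper label. 50 mm diameter body, 82 mm tall over its cap; straight sides to 52 mm, then a shoulder narrowing to a black round cap of 27 mm diameter. Stands loose and upright in one of the four compartments of the carrier. This point is on its axis, half-way up: 41 mm above its underside; z up. 0.05 to 0.2 kg.
- dup_jar_c (a point): DUPLICATE, stays where it is: the squat wide-mouth jar of exactly the same shape and size as its sample, standing loose in one of the four compartments of the back row of the rack. This point is on its axis, half-way up (30 mm above its underside); x and y axes start parallel to those of the rack, z up.
- dup_slim_c (a point): DUPLICATE, stays where it is: the slim round bottle of exactly the same shape and size as its sample, standing loose in one of the four compartments of the back row of the rack. This point is on its axis, half-way up (41 mm above its underside); x and y axes start parallel to those of the rack, z up.
- dup_square_c (a point): DUPLICATE, stays where it is: the square bottle of exactly the same shape and size as its sample, standing loose in one of the four compartments of the back row of the rack. This point is on its axis, half-way up (37 mm above its underside); x and y axes start parallel to those of the rack, z up.
- dup_round_c (a point): DUPLICATE, stays where it is: the round shouldered bottle of exactly the same shape and size as its sample, standing loose in one of the four compartments of the back row of the rack. This point is on its axis, half-way up (41 mm above its underside); x and y axes start parallel to those of the rack, z up.
- carrier: Single-row grey carrier with steel ribs, fixed, 88 (x) by 344 mm (y), holding the samples at the start: four compartments centred at x = 0, y = -120, -40, 40, 120 mm. Origin at the centre of its underside, on the table. Floor 4 mm thick; ribs 4 mm thick, tops 12 mm above the table; end plates at y = -172 and 172 mm, 36 mm high, with bail handles up to 54 mm.
- rack: Two-row rack of the same build, fixed, 172 (x) by 344 mm (y); x points from the front row to the back row (away from the robot). Origin at the centre of its underside, on the table. Front row (empty at the start) centred at x = -42 mm, back row (duplicates) at x = 42 mm, both at y = -120, -40, 40, 120 mm; compartments 80 by 76 mm inside. Floor, ribs, end plates as the carrier.
Mind the look-alikes: they are no part of the job. Leave any green or turquoise look-alike of the part that bears sample_jar_c alone.

How it is judged:
At the end, for the whole second after the job is handed in: Each sample released, at rest and upright (0.1 rad) on the floor (4 mm) of the front-row compartment directly in front of its own duplicate (84 mm in front, in line, within 30 mm; 27 mm of the row's line). Duplicates upright, at rest, within 20 mm of where they began (x of sample_jar_c in the frame of dup_jar_c between -0.114 and -0.054 m and y of sample_jar_c in the frame of dup_jar_c between -0.03 and 0.03 m and z of sample_jar_c in the frame of dup_jar_c between -0.004 and 0.004 m and angle between each of sample_jar_c, dup_jar_c, sample_slim_c, dup_slim_c, sample_square_c, dup_square_c, sample_round_c, dup_round_c's own z axis and vertical below 0.1 rad and linear speed of each of sample_jar, dup_jar, sample_slim, dup_slim, sample_square, dup_square, sample_round, dup_round below 0.02 m/s and distance of each of dup_jar_c, dup_slim_c, dup_square_c, dup_round_c from where it was at the start of the episode below 0.02 m and x of sample_slim_c in the frame of dup_slim_c between -0.114 and -0.054 m and y of sample_slim_c in the frame of dup_slim_c between -0.03 and 0.03 m and z of sample_slim_c in the frame of dup_slim_c between -0.004 and 0.004 m and x of sample_square_c in the frame of dup_square_c between -0.114 and -0.054 m and y of sample_square_c in the frame of dup_square_c between -0.03 and 0.03 m and z of sample_square_c in the frame of dup_square_c between -0.004 and 0.004 m and x of sample_round_c in the frame of dup_round_c between -0.114 and -0.054 m and y of sample_round_c in the frame of dup_round_c between -0.03 and 0.03 m and z of sample_round_c in the frame of dup_round_c between -0.004 and 0.004 m); the robot touches nothing.
It fails at once if a duplicate is knocked over or shifted out of its place (moved more than 20 mm, or tilted more than 0.35 rad) (distance of any of dup_jar_c, dup_slim_c, dup_square_c, dup_round_c from where it was at the start of the episode above 0.02 m or angle between any of dup_jar_c, dup_slim_c, dup_square_c, dup_round_c's own z axis and vertical above 0.35 rad).
It fails at once if a sample is tipped over or carried far from upright (more than 0.6 rad) (angle between any of sample_jar_c, sample_slim_c, sample_square_c, sample_round_c's own z axis and vertical above 0.6 rad).
It also fails if it takes over 99 s, if anything falls off the work surface, if the arm or the gripper's body presses on something with over 40 N, if the wrist force passes 120 N, or if a joint passes its speed limit or range.

### The arm

A 7-joint arm with a two-finger parallel gripper is mounted at the origin on the work surface. World frame = base frame: x ahead of the robot, y to its left, z up, the work surface at z = 0. Lengths are in m, angles in rad, forces in N, time in s.
With the tool pointing down it reaches from about 0.4 to 0.85 m from the base axis. Payload 4.5 kg.
Tool frame: the origin (TCP) lies between the finger pads; the fingertips stand 11 mm ahead of it and the grasp point (between the pads) lies 8 mm behind it (r.tip_reach is the distance from the TCP to the fingertips, in m); x points along the fingers, y is the direction in which the jaws open and shut, and the axes are right-handed (so a half turn about x gives the same grasp; the last joint's range is limited). The gripper opens to 88 mm and grips with 3 to 60 N. Pads are 18 mm wide; open, the fingers measure 123 mm over their backs; the gripper's body (75 mm by 187 mm) begins 45 mm behind the grasp point.
Start: joints at [-1.295, 0.689, -0.195, 1.565, 0.157, 0.902, -0.215], TCP at [0.15, 0.607, 0.226] pointing down, gripper open.
Joint ranges: [-3.01, 3.01], [-0.46, 2.08], [-1.47, 1.51], [0.13, 2.56], [-1, 4.14], [0.04, 2.09], [-2.66, 2.66]. Speed limits (rad/s): [2.57, 2.57, 3.14, 3.14, 3.14, 3.14, 3.14].

### API

Orientations are given as a unit quaternion [x, y, z, w].
In Python, from plant import r gives the robot as it stands.
- The arm moves only by the tool drive_tool, never from a script. Its argument "deltas" is a list of rows, each a list of 3 entries, a list of its own where there are three numbers: the turn, a rotation vector about the tool's x, y, z in degrees, then the shift along the tool's x, y, z in cm, then the finger opening in cm, from 0 to 8.81. A call has 1 to 12 rows; each row shifts and turns the commanded pose from where the row before left it, along the tool's axes as they then stand; what a row does not reach is not made up. A row lasts 1/12 s, in which the tool goes at most 41.7 mm and 7.16 degrees, less where a joint would pass 70% of its speed; a pose out of reach is approached as far as the arm can. A call is refused whole if a number of a shift passes 4.17 or a number of a turn 7.16, either way. A call with a gripper value outside its range is refused whole. The fingers move at their own pace and stop on an object; "force" is the grip in N (left out, the last holds). Time passes only in rows, so rows that do not move let the fingers close. It gives the time, the measured TCP pose, the force and the opening at its end, in the units of the state.
- r.get_state(): the state, without advancing time (a new reading comes with each control period).
- r.snapshot(name): name is "side" or "top" or "wrist"; returns a dict with "color" (400x640x3 uint8, red, green, blue), "fov_y" (degrees; the focal length in pixels is half the picture's height over the tangent of half this angle, whatever the lens; pixels are square), "cx", "cy" (the principal point, pixels), "extrinsics" (4x4, takes a point from world to camera coordinates); the wrist camera has in their place "tool_from_camera" (4x4, takes a point from camera to tool coordinates, whose origin is the TCP and whose axes are the tool frame's). Camera axes: x right, y up, looking along -z (the intrinsics and any distortion apply to the point x, -y, -z); pixel columns grow to the right and rows downward; lengths in m; the calibration is good to about 2 mm. A picture is of the moment at which its call begins: read the wrist's pose just before it. There is no depth.
- r.finish_job(): hands the job in, once; it reports no verdict.
The state is a dict: "clock": time; "q": joint angles; "qd": joint speeds; "joint_torque": joint torques, N m; "tool_pos": TCP position; "eef_rot": TCP orientation; "contact_force": force on the tool from outside, world axes, zero at the start; "moment": the same for the moment, N m; "opening": opening from 0.0 (shut) to 1.0 (fully open).
Only numpy, scipy, OpenCV 4.12 (cv2) and the standard library are available. Lean on these libraries where they do the work, as an engineer would, in place of code of your own. Each camera call takes 0.05 s, during which the arm holds its last target. There are 200 camera calls.

## Working session

There is one attempt and no reset: what is moved stays moved. The work goes in short steps, Python scripts to look and compute and a tool call to move; the robot and the scene stay as the last step left them, time stands still between calls to the robot, and variables do not carry over. Pictures are saved under pics/ and viewed, about 12 in all and at most 16, crops included, and the job is handed in when it is done.

Besides the shell and the picture viewer there is one more tool, called after "Call:" in YAML: its name, and indented under it one key for each argument. drive_tool: Moves the arm, as the interface text tells. Its arguments: {"type":"object","properties":{"deltas":{"type":"array","items":{"type":"array"}},"force":{"type":"number"}},"required":["deltas"]}

```bash
ls; mkdir -p pics; python3 - <<'E'
from plant import r
import cv2,numpy as np
np.set_printoptions(precision=4,suppress=True)
print(r.get_state())
for n in ("top","side"):
    s=r.snapshot(n); cv2.imwrite(f"pics/{n}0.png",s["color"][:,:,::-1])
    print(n,{k:v for k,v in s.items() if k!="color"})
E
```

```text
pics
{'clock': 0.0, 'q': array([-1.2952,  0.69  , -0.1945,  1.5664,  0.1573,  0.9025, -0.2151]), 'qd': array([ 0.0011, -0.0021, -0.0005, -0.0003,  0.0002, -0.0008, -0.0003]), 'joint_torque': array([ -0.0003, -52.7568,  -1.2671, -15.3432,  -0.0526,   0.0064,
         0.0002]), 'tool_pos': array([0.1496, 0.6062, 0.2247]), 'eef_rot': array([ 0.0846,  0.702 , -0.0859,  0.7019]), 'contact_force': array([-0.3896, -0.6621,  0.4177]), 'moment': array([-0.0342,  0.0061, -0.0242]), 'opening': 1.0013159368046933}
top {'fov_y': 57.322155061512014, 'cx': 319.37841474627487, 'cy': 196.63565116164858, 'extrinsics': array([[ 0.0168, -0.9996,  0.0233, -0.0145],
       [ 0.9893,  0.02  ,  0.1449, -0.5469],
       [-0.1453,  0.0206,  0.9892, -0.9765],
       [ 0.    ,  0.    ,  0.    ,  1.    ]])}
side {'fov_y': 54.71269578265822, 'cx': 320.0271903465167, 'cy': 203.53944306279806, 'extrinsics': array([[ 0.9445, -0.3283, -0.0155, -0.4996],
       [ 0.183 ,  0.486 ,  0.8546, -0.1647],
       [-0.273 , -0.81  ,  0.519 , -0.664 ],
       [ 0.    ,  0.    ,  0.    ,  1.    ]])}
```

View pics/top0.png

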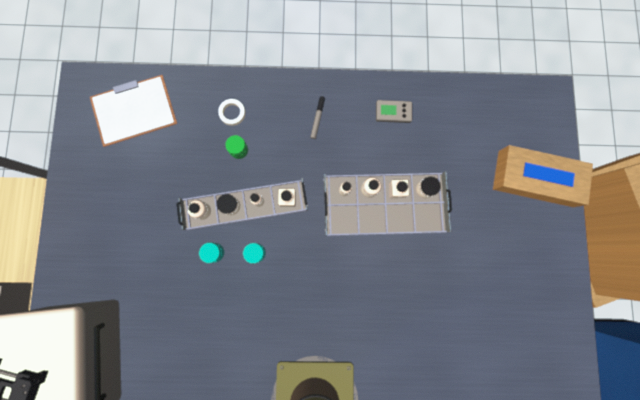

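View pics/side0.png

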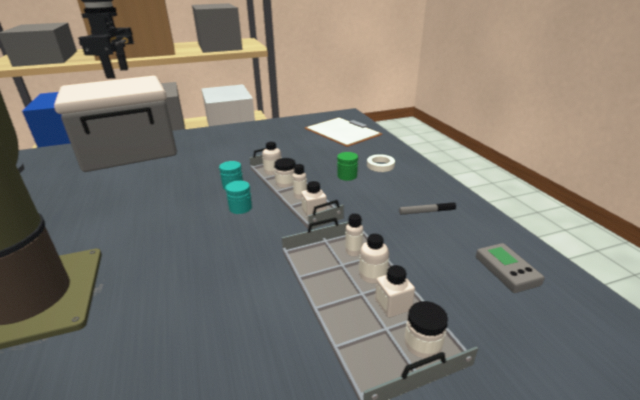

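Top view, caps at (col,row). Carrier from left to right: round (195,209), jar (227,204), slim (255,199), square (287,196). Rack back row from left to right: slim (346,187), round (373,186), square (401,187), jar (430,186). The green (235,146) and turquoise (209,253), (253,253) jars are decoys. The side view agrees. Next I locate the caps and crop for the rack corners.

```bash
cat > h.py <<'E'
import numpy as np, cv2
np.set_printoptions(precision=4,suppress=True)
def ray(s,u,v,E=None):
    f=200/np.tan(np.radians(s["fov_y"]/2)); d=np.array([(u-s["cx"])/f,-(v-s["cy"])/f,-1])
    E=s["extrinsics"] if E is None else E
    R,t=E[:3,:3],E[:3,3]; return -R.T@t, R.T@d
def at(s,u,v,z,E=None):
    o,d=ray(s,u,v,E); return o+d*(z-o[2])/d[2]
def proj(s,p,E=None):
    f=200/np.tan(np.radians(s["fov_y"]/2)); E=s["extrinsics"] if E is None else E
    c=np.atleast_2d(p)@E[:3,:3].T+E[:3,3]
    return np.c_[s["cx"]+f*c[:,0]/-c[:,2], s["cy"]-f*c[:,1]/-c[:,2]]
E
python3 - <<'E'
from plant import r
from h import *
s=r.snapshot("top"); im=s["color"]
H={'s_round':(195,209,.086),'s_jar':(227,204,.064),'s_slim':(255,199,.086),'s_square':(287,196,.078),
'd_slim':(346,187,.086),'d_round':(373,186,.086),'d_square':(401,187,.078),'d_jar':(430,186,.064)}
m=(im.max(2)<38).astype(np.uint8); n,l,st,c=cv2.connectedComponentsWithStats(m)
P={}
for k,(u,v,z) in H.items():
    i=np.argmin([np.hypot(*(x-(u,v))) if j else 1e9 for j,x in enumerate(c)])
    P[k]=at(s,*c[i],z); print(k,st[i][4],st[i][2:4],c[i],P[k])
for g,off in (('s',['s_square','s_slim','s_jar','s_round']),('d',['d_jar','d_square','d_round','d_slim'])):
    A=np.array([P[k][:2] for k in off]); y=np.array([-.12,-.04,.04,.12])
    cen=A.mean(0); d=(y[:,None]*A).sum(0)/(y@y); a=np.arctan2(-d[0],d[1]); print(g,cen,np.linalg.norm(d),np.degrees(a))
    ct=cen-(np.array([np.cos(a),np.sin(a)])*.042 if g=='d' else 0)
    print(np.c_[A-cen]@np.array([[np.cos(a),-np.sin(a)],[np.sin(a),np.cos(a)]]),"origin",ct)
    hx=.086 if g=='d' else .044; R=np.array([[np.cos(a),-np.sin(a)],[np.sin(a),np.cos(a)]])
    q=[np.r_[R@[x,yy]+ct,zz] for x in(-hx,hx) for yy in(-.172,.172) for zz in (.036,)]
    if g=='s': qs=q
    else: q=qs+q
big=cv2.resize(im[165:245,170:460,::-1],None,fx=2.75,fy=2.75,interpolation=cv2.INTER_CUBIC)
for u,v in proj(s,np.array(q)): cv2.circle(big,(int((u-170+.5)*2.75),int((v-165+.5)*2.75)),3,(0,0,255),1)
cv2.imwrite("pics/crop1.png",big)
E
```

```text
s_round 267 [10 77] [ 98.618  366.4981] [0.1088 0.5304 0.086 ]
s_jar 267 [10 77] [ 98.618  366.4981] [0.1022 0.5422 0.064 ]
s_slim 267 [10 77] [ 98.618  366.4981] [0.1088 0.5304 0.086 ]
s_square 267 [10 77] [ 98.618  366.4981] [0.1064 0.5347 0.078 ]
d_slim 38 [32  2] [611.5263 320.3947] [ 0.2338 -0.7603  0.086 ]
d_round 38 [32  2] [611.5263 320.3947] [ 0.2338 -0.7603  0.086 ]
d_square 38 [32  2] [611.5263 320.3947] [ 0.2325 -0.7667  0.078 ]
d_jar 38 [32  2] [611.5263 320.3947] [ 0.23   -0.7781  0.064 ]
s [0.1066 0.5344] 0.0015377955476658205 -150.51154010337336
[[-0.     -0.0003]
 [ 0.      0.0046]
 [-0.     -0.0089]
 [ 0.      0.0046]] origin [0.1066 0.5344]
d [ 0.2325 -0.7663] 0.07657558049862881 -12.029181724259526
[[ 0.     -0.012 ]
 [ 0.     -0.0004]
 [ 0.      0.0062]
 [ 0.      0.0062]] origin [ 0.1915 -0.7576]
```

View pics/crop1.png

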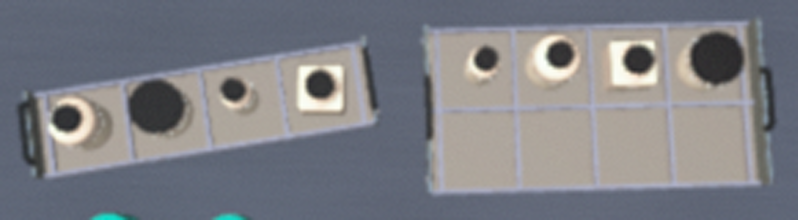

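```bash
cat > m.py <<'E'
from plant import r
from h import *
s=r.snapshot("top"); im=s["color"]
H={'s_round':(194,208,.086,13.5),'s_jar':(226,203,.064,27),'s_slim':(255,198,.086,11.5),'s_square':(286,195,.078,14.5),
'd_slim':(346,186,.086,11.5),'d_round':(373,185,.086,13.5),'d_square':(401,186,.078,14.5),'d_jar':(430,186,.064,27)}
P={};y4=np.array([-.12,-.04,.04,.12])
f=200/np.tan(np.radians(s["fov_y"]/2)); cam=ray(s,0,0)[0]
print("cam",cam)
for k,(u,v,z,R) in H.items():
    # soft darkness-weighted centroid in a window around the cap
    w=R/1000*f/(cam[2]-z)+2.5
    yy,xx=np.mgrid[0:400,0:640]; g=im.max(2).astype(float)
    for _ in range(3):
        k_=np.clip((105-g)/60,0,1)*(np.hypot(xx-u,yy-v)<w); u,v=(k_*xx).sum()/k_.sum(),(k_*yy).sum()/k_.sum()
    P[k]=at(s,u,v,z-.003); print(k,round(u,2),round(v,2),"area",round(k_.sum()),"exp",round(np.pi*(w-2.5)**2),P[k])
q=[]
for g,off in (('s',['s_square','s_slim','s_jar','s_round']),('d',['d_jar','d_square','d_round','d_slim'])):
    A=np.array([P[k][:2] for k in off]); cen=A.mean(0); d=(y4[:,None]*A).sum(0)/(y4@y4); a=np.arctan2(-d[0],d[1])
    R=np.array([[np.cos(a),-np.sin(a)],[np.sin(a),np.cos(a)]])
    print(g,cen,np.linalg.norm(d),np.degrees(a)); print((A-cen)@R)
    ct=cen-(R@[.042,0] if g=='d' else 0); hx=.086 if g=='d' else .044; print("origin",ct)
    q+=[np.r_[R@[x,b]+ct,.012] for x in((-hx+2e-3,0,hx-2e-3) if g=='d' else (-hx+2e-3,hx-2e-3)) for b in(-.16,-.08,0,.08,.16)]
big=cv2.resize(im[165:245,170:460,::-1],None,fx=2.75,fy=2.75,interpolation=cv2.INTER_CUBIC)
for u,v in proj(s,np.array(q)): cv2.circle(big,(int((u-170+.5)*2.75),int((v-165+.5)*2.75)),3,(0,0,255),1)
cv2.imwrite("pics/crop2.png",big)
E
python3 m.py
```

```text
cam [0.3994 0.0166 1.0455]
s_round 193.83 207.64 area 53 exp 83 [0.5048 0.3259 0.083 ]
s_jar 226.37 203.32 area 236 exp 318 [0.5207 0.2466 0.061 ]
s_slim 254.4 197.19 area 36 exp 60 [0.5358 0.1686 0.083 ]
s_square 285.9 195.37 area 52 exp 94 [0.5435 0.0861 0.075 ]
d_slim 346.3 185.96 area 35 exp 60 [ 0.5711 -0.075   0.083 ]
d_round 373.24 184.44 area 46 exp 83 [ 0.5767 -0.1473  0.083 ]
d_square 401.71 186.28 area 58 exp 94 [ 0.5747 -0.226   0.075 ]
d_jar 430.38 185.65 area 248 exp 318 [ 0.5807 -0.3089  0.061 ]
s [0.5262 0.2068] 1.0100872604698288 9.335991389020672
[[-0.0025 -0.1219]
 [ 0.0032 -0.0392]
 [ 0.001   0.0402]
 [-0.0018  0.1209]]
origin [0.5262 0.2068]
d [ 0.5758 -0.1893] 0.975938415933234 1.974383847017929
[[ 0.0008 -0.1197]
 [-0.0023 -0.0367]
 [ 0.0023  0.0419]
 [-0.0008  0.1144]]
origin [ 0.5338 -0.1907]
```

View pics/crop2.png

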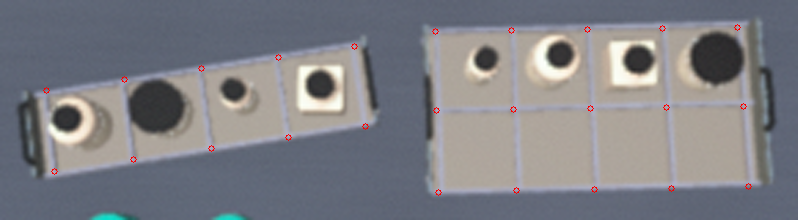

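```bash
cat > fit.py <<'E'
from plant import r
from h import *
from scipy.optimize import minimize
from scipy.ndimage import map_coordinates
s=r.snapshot("top"); im=s["color"].astype(float); g=cv2.GaussianBlur(im[:,:,2]-im[:,:,0],(0,0),.7)
def pts(p,xs,):
    x,y,a=p; R=np.array([[np.cos(a),-np.sin(a)],[np.sin(a),np.cos(a)]]); L=[]
    t=np.linspace(0,1,60)
    for b in(-.08,0,.08): L.append(np.c_[xs[0]+(xs[-1]-xs[0])*t,0*t+b])
    for e in xs: L.append(np.c_[0*t+e,-.16+.32*t])
    q=np.vstack(L)@R.T+[x,y]; return np.c_[q,0*q[:,0]+.012]
for n,p0,xs in(("carrier",(.5262,.2068,.163),(-.042,.042)),("rack",(.5338,-.1907,.02),(-.084,0,.084))):
    def c(p):
        u=proj(s,pts(p,xs)); return -map_coordinates(g,[u[:,1],u[:,0]],order=1).mean()
    b=min((minimize(c,np.array(p0)+d,method="Nelder-Mead",options=dict(initial_simplex=np.array(p0)+d+np.vstack([np.zeros(3),np.diag([.004,.004,.02])]))) for d in np.random.default_rng(0).normal(0,1,(12,3))*[.003,.003,.01]),key=lambda o:o.fun)
    x,y,a=b.x; print(n,b.x,np.degrees(a),b.fun,c(p0))
    for k in (.12,.04,-.04,-.12): print(k, np.array([x,y])+k*np.array([-np.sin(a),np.cos(a)])+(-.042*np.array([np.cos(a),np.sin(a)]) if n=="rack" else 0))
E
python3 fit.py
cat >> h.py <<'E'
from scipy.spatial.transform import Rotation as Ro
def goal(r,pos,yaw=None):
    """print the turn (deg) and shift (cm, in tool axes after the turn) to a down pose with jaw axis at yaw (deg)"""
    st=r.get_state(); R0=Ro.from_quat(st["eef_rot"])
    if yaw is None: R1=R0
    else:
        c=[]
        for k in(0,180):
            a=np.radians(yaw+k); X=np.array([0,0,-1.]); Y=np.array([np.cos(a),np.sin(a),0]); c.append(Ro.from_matrix(np.c_[X,Y,np.cross(X,Y)]))
        R1=min(c,key=lambda q:(R0.inv()*q).magnitude())
    rv=np.degrees((R0.inv()*R1).as_rotvec()); sh=R1.inv().apply(np.array(pos)-st["tool_pos"])*100
    print("t",round(st["clock"],2),"pos",st["tool_pos"],"turn",rv.round(2),"shift",sh.round(2),"open",round(st["opening"],3),"F",st["contact_force"].round(1),"jawyaw",np.degrees(np.arctan2(*R0.apply([0,1,0])[[1,0]])).round(1),"q7",st["q"][6].round(2))
E
python3 - <<'E'
from plant import r
from h import *
goal(r,[.526,.207,.2],8.5); goal(r,[.526,.207,.2],98.5)
E
```

```text
carrier [0.5255 0.208  0.1822] 10.441819826570526 -13.039350012860158 -11.304869066968568
0.12 [0.5038 0.326 ]
0.04 [0.5183 0.2474]
-0.04 [0.5328 0.1687]
-0.12 [0.5473 0.09  ]
rack [ 0.5359 -0.193   0.0449] 2.5711465790812498 -10.646496405753915 -5.938371358871129
0.12 [ 0.4885 -0.075 ]
0.04 [ 0.4921 -0.155 ]
-0.04 [ 0.4957 -0.2349]
-0.12 [ 0.4993 -0.3148]
t 0.25 pos [0.1496 0.6066 0.2252] turn [67.65  0.03  0.04] shift [ 2.52 31.32 45.08] open 0.998 F [-0.5  0.6 -0.4] jawyaw 76.1 q7 -0.22
t 0.25 pos [0.1496 0.6066 0.2252] turn [-22.35  -0.01   0.04] shift [  2.52 -45.08  31.32] open 0.998 F [-0.5  0.6 -0.4] jawyaw 76.1 q7 -0.22
```

Call:
drive_tool:
  deltas:
    - [[7,0,0],[0.4,0,0],8.8]
    - [[7,0,0],[0.4,0,0],8.8]
    - [[7,0,0],[0.4,0,0],8.8]
    - [[7,0,0],[0.4,0,0],8.8]
    - [[7,0,0],[0.4,0,0],8.8]
    - [[7,0,0],[0.4,0,0],8.8]
    - [[7,0,0],[0.4,0,0],8.8]
    - [[7,0,0],[0.4,0,0],8.8]
    - [[7,0,0],[0.4,0,0],8.8]
    - [[2.7,0,0],[0.4,0,0],8.8]
    - [[0,0,0],[0,0,0],8.8]
  force: 20

```text
clock: 1.17
tool_pos: [0.1492, 0.6063, 0.1846]
eef_rot: [0.452, 0.543, -0.453, 0.544]
contact_force: [-0.1, -0.7, -0.5]
opening: 0.998
```

```bash
python3 - <<'E'
from plant import r
from h import *
goal(r,[.5045,.326,.16],10.4)
E
```

```text
t 1.17 pos [0.1492 0.6063 0.1846] turn [0.01 0.1  0.02] shift [ 2.46 29.89 33.98] open 0.998 F [-0.1 -0.7 -0.5] jawyaw 10.4 q7 -1.1
```

Call:
drive_tool:
  deltas:
    - [[0,0,0],[0.2,2.5,2.8],8.8]
    - [[0,0,0],[0.2,2.5,2.8],8.8]
    - [[0,0,0],[0.2,2.5,2.8],8.8]
    - [[0,0,0],[0.2,2.5,2.8],8.8]
    - [[0,0,0],[0.2,2.5,2.8],8.8]
    - [[0,0,0],[0.2,2.5,2.8],8.8]
    - [[0,0,0],[0.2,2.5,2.8],8.8]
    - [[0,0,0],[0.2,2.5,2.8],8.8]
    - [[0,0,0],[0.2,2.5,2.8],8.8]
    - [[0,0,0],[0.2,2.5,2.8],8.8]
    - [[0,0,0],[0.2,2.5,2.8],8.8]
    - [[0,0,0],[0.2,2.4,2.9],8.8]

```text
clock: 2.17
tool_pos: [0.5063, 0.3286, 0.1617]
eef_rot: [0.452, 0.544, -0.452, 0.544]
contact_force: [0.5, 1.0, 0.4]
opening: 0.997
```

Call:
drive_tool:
  deltas:
    - [[0,0,0],[0,0,0],8.8]
    - [[0,0,0],[0,0,0],8.8]

```text
clock: 2.33
tool_pos: [0.5073, 0.3267, 0.1616]
eef_rot: [0.454, 0.542, -0.454, 0.543]
contact_force: [-0.9, 0.9, -0.5]
opening: 1.002
```

```bash
python3 - <<'E'
from plant import r
from h import *
goal(r,[.5045,.326,.16],10.4)
st=r.get_state(); s=r.snapshot("wrist"); im=s["color"][:,:,::-1].copy()
T=np.eye(4); T[:3,:3]=Ro.from_quat(st["eef_rot"]).as_matrix(); T[:3,3]=st["tool_pos"]
E=np.linalg.inv(T@s["tool_from_camera"]); np.save("E.npy",E)
print({k:v for k,v in s.items() if k!="color"}, "cam at",np.linalg.inv(E)[:3,3])
for p in ([.5048,.3259,.086],[.5207,.2466,.064],[.5358,.1686,.086]):
    u,v=proj(s,p,E)[0]; print(u,v)
    if abs(u)<2000 and abs(v)<2000: cv2.circle(im,(int(u),int(v)),4,(0,0,255),1)
cv2.imwrite("pics/w1.png",im)
E
```

```text
t 2.33 pos [0.5073 0.3267 0.1616] turn [-0.21  0.07 -0.06] shift [ 0.16 -0.29  0.02] open 1.002 F [-0.9  0.9 -0.5] jawyaw 10.2 q7 -0.43
{'fov_y': 66.73047293829924, 'cx': 318.42043630180643, 'cy': 196.59113026834407, 'tool_from_camera': array([[ 0.0023,  0.3044, -0.9525, -0.1595],
       [ 1.    , -0.0004,  0.0023,  0.0001],
       [ 0.0004, -0.9525, -0.3044, -0.0782],
       [ 0.    ,  0.    ,  0.    ,  1.    ]])} cam at [0.4933 0.4039 0.321 ]
315.791517995247 200.51509300399815
317.9360814524953 272.63057464653957
319.03304908097135 356.06331871629163
```

View pics/w1.png

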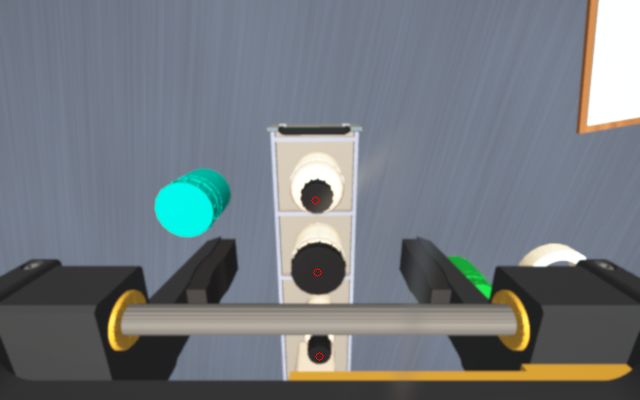

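The wrist view shows the round cap at (317,196) and the jar cap at (318,268), 3–4 px from the predictions, so the positions are good to a few mm. Now the round bottle.

Call:
drive_tool:
  deltas:
    - [[0,0,0],[2,-0.3,-0.1],8.8]
    - [[0,0,0],[3,0,0],8.8]
    - [[0,0,0],[3,0,0],8.8]
    - [[0,0,0],[2.5,0,0],8.8]
    - [[0,0,0],[1.5,0,0],8.8]
    - [[0,0,0],[0,0,0],8.8]
    - [[0,0,0],[0,0,0],4]
    - [[0,0,0],[0,0,0],4]
    - [[0,0,0],[0,0,0],4]
    - [[0,0,0],[0,0,0],4]
    - [[0,0,0],[0,0,0],4]
    - [[0,0,0],[0,0,0],4]
  force: 15

```text
clock: 3.38
tool_pos: [0.5026, 0.3306, 0.0424]
eef_rot: [0.453, 0.543, -0.451, 0.544]
contact_force: [1.9, -0.4, 1.0]
opening: 0.571
```

Call:
drive_tool:
  deltas:
    - [[0,0,0],[0,0,0],4]
    - [[0,0,0],[0,0,0],4]
    - [[0,0,0],[0,0,0],4]

```text
clock: 3.63
tool_pos: [0.5029, 0.3306, 0.0423]
eef_rot: [0.453, 0.543, -0.452, 0.544]
contact_force: [2.7, 0.3, 5.5]
opening: 0.549
```

Call:
drive_tool:
  deltas:
    - [[0,0,0],[0,0,0],4]
    - [[0,0,0],[0,0,0],4]
    - [[0,0,0],[-0.5,0,0],4]
    - [[0,0,0],[-1,0,0],4]
    - [[0,0,0],[-1,0,0],4]
    - [[0,0,0],[0,0,0],4]

```text
clock: 4.13
tool_pos: [0.5022, 0.3306, 0.0685]
eef_rot: [0.453, 0.543, -0.452, 0.544]
contact_force: [1.1, -0.2, -1.4]
opening: 0.546
```

```bash
python3 - <<'E'
from plant import r
from h import *
goal(r,[.492,-.155,.16],2.6)
s=r.snapshot("wrist");a=cv2.resize(s["color"][100:400,160:480],None,fx=1.25,fy=1.25)
s=r.snapshot("side"); b=cv2.resize(s["color"][90:240,220:380],None,fx=2.5,fy=2.5)
cv2.imwrite("pics/w2.png",np.hstack([a,b])[:,:,::-1])
E
```

```text
t 4.13 pos [0.5022 0.3306 0.0685] turn [ 7.85 -0.07 -0.1 ] shift [-9.15 -3.22 48.46] open 0.546 F [ 1.1 -0.2 -1.4] jawyaw 10.4 q7 -0.44
```

View pics/w2.png

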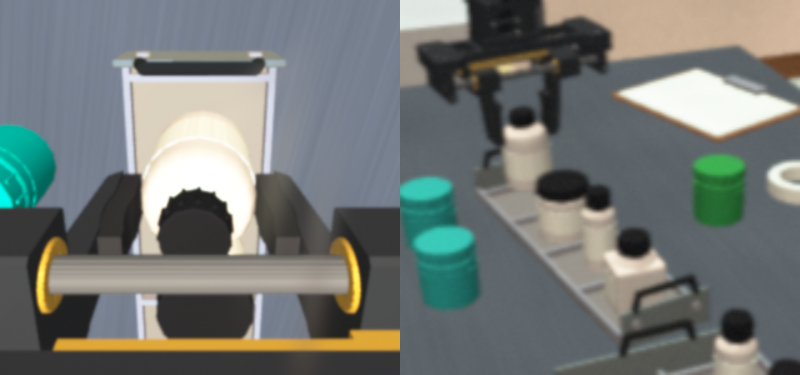

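The round bottle is lifted and upright, with its cap at wrist pixel ≈(316,284). I'll check how well it is centred between the pads.

```bash
cat >> h.py <<'E'
def wristE(r,s,st):
    T=np.eye(4); T[:3,:3]=Ro.from_quat(st["eef_rot"]).as_matrix(); T[:3,3]=st["tool_pos"]; return np.linalg.inv(T@s["tool_from_camera"])
E
python3 - <<'E'
from plant import r
from h import *
st=r.get_state(); s=r.snapshot("wrist"); E=wristE(r,s,st)
im=s["color"]; sub=im.max(2)
# front (upper) edge of cap and of the white body along centre column
print("col316",[(v,int(sub[v,316])) for v in range(180,305,4)])
for v in (255,): print(at(s,316,v,.112,E))
print("grasp proj",proj(s,st["tool_pos"]+[0,0,.008],E), "cap far-edge if centred",proj(s,st["tool_pos"]*[1,1,0]+[0,.0135,.1125],E), "underside edge",proj(s,st["tool_pos"]*[1,1,0]+[0,.025,.0305],E),"shoulder edge",proj(s,st["tool_pos"]*[1,1,0]+[0,.025,.0825],E))
E
```

```text
col316 [(180, 220), (184, 219), (188, 222), (192, 246), (196, 251), (200, 251), (204, 251), (208, 252), (212, 249), (216, 249), (220, 253), (224, 255), (228, 255), (232, 255), (236, 255), (240, 255), (244, 255), (248, 255), (252, 56), (256, 33), (260, 36), (264, 35), (268, 53), (272, 50), (276, 51), (280, 50), (284, 50), (288, 49), (292, 48), (296, 48), (300, 49), (304, 88)]
[0.4975 0.3454 0.112 ]
grasp proj [[319.0142 247.8943]] cap far-edge if centred [[324.8139 260.6962]] underside edge [[325.8036 183.7512]] shoulder edge [[327.9948 210.8677]]
```

Call:
drive_tool:
  deltas:
    - [[3.9,0,0],[-3,0,0],4]
    - [[3.9,0,0],[-3,0,0],4]
    - [[0,0,0],[-3,0,2],4]
    - [[0,0,0],[0,-0.3,4],4]
    - [[0,0,0],[0,-0.3,4],4]
    - [[0,0,0],[0,-0.3,4],4]
    - [[0,0,0],[0,-0.3,4],4]
    - [[0,0,0],[0,-0.3,4],4]
    - [[0,0,0],[0,-0.3,4],4]
    - [[0,0,0],[0,-0.3,4],4]
    - [[0,0,0],[0,-0.3,4],4]
    - [[0,0,0],[0,-0.3,4],4]

```text
clock: 5.28
tool_pos: [0.4915, -0.0525, 0.1562]
eef_rot: [0.488, 0.512, -0.488, 0.511]
contact_force: [0.0, 0.4, -2.0]
opening: 0.547
```

Call:
drive_tool:
  deltas:
    - [[0,0,0],[0,-0.3,4],4]
    - [[0,0,0],[0,-0.2,3],4]
    - [[0,0,0],[0,-0.2,2],4]
    - [[0,0,0],[0,0,1],4]
    - [[0,0,0],[0,0,0],4]
    - [[0,0,0],[0,0,0],4]

```text
clock: 5.78
tool_pos: [0.4899, -0.1498, 0.1562]
eef_rot: [0.488, 0.512, -0.488, 0.511]
contact_force: [0.2, 1.0, -2.0]
opening: 0.55
```

```bash
python3 - <<'E'
from plant import r
from h import *
goal(r,[.490,-.150,.0435],2.6)
E
```

```text
t 5.78 pos [ 0.4899 -0.1498  0.1562] turn [ 0.07 -0.08  0.02] shift [11.27  0.01  0.02] open 0.55 F [ 0.2  1.  -2. ] jawyaw 2.7 q7 0.19
```

Call:
drive_tool:
  deltas:
    - [[0,0,0],[3,0,0],4]
    - [[0,0,0],[3,0,0],4]
    - [[0,0,0],[3,0,0],4]
    - [[0,0,0],[1.5,0,0],4]
    - [[0,0,0],[0.5,0,0],4]
    - [[0,0,0],[0.3,0,0],4]
    - [[0,0,0],[0,0,0],4]
    - [[0,0,0],[0,0,0],4]

```text
clock: 6.45
tool_pos: [0.4907, -0.1503, 0.0444]
eef_rot: [0.488, 0.511, -0.488, 0.512]
contact_force: [0.3, 0.0, -1.4]
opening: 0.55
```

Call:
drive_tool:
  deltas:
    - [[0,0,0],[0.1,0,0],4]
    - [[0,0,0],[0.1,0,0],4]
    - [[0,0,0],[0,0,0],4]
    - [[0,0,0],[0,0,0],5.3]
    - [[0,0,0],[0,0,0],6]
    - [[0,0,0],[0,0,0],6.2]
    - [[0,0,0],[0,0,0],6.2]
    - [[0,0,0],[-1,0,0],6.2]
    - [[0,0,0],[-2,0,0],6.2]
    - [[0,0,0],[-3,0,0],6.2]
    - [[0,0,0],[-4,0,0],6.2]
    - [[0,0,0],[-1.7,0,0],6.2]

```text
clock: 7.45
tool_pos: [0.4912, -0.1514, 0.1627]
eef_rot: [0.489, 0.51, -0.488, 0.513]
contact_force: [1.2, -0.0, 0.6]
opening: 0.702
```

```bash
python3 - <<'E'
from plant import r
from h import *
goal(r,[.5205,.2475,.16],10.4)
s=r.snapshot("side");a=s["color"][150:390,250:480]
s=r.snapshot("top");b=cv2.resize(s["color"][165:245,170:460],None,fx=2.4,fy=2.4)
a=cv2.resize(a,None,fx=1.6,fy=1.6)
c=np.zeros((a.shape[0]+b.shape[0],max(a.shape[1],b.shape[1]),3),np.uint8); c[:a.shape[0],:a.shape[1]]=a; c[a.shape[0]:,:b.shape[1]]=b
cv2.imwrite("pics/p1.png",c[:,:,::-1])
E
```

```text
t 7.45 pos [ 0.4912 -0.1514  0.1627] turn [-7.77  0.09 -0.26] shift [  0.27  10.09 -38.71] open 0.702 F [ 1.2 -0.   0.6] jawyaw 2.6 q7 0.19
```

View pics/p1.png

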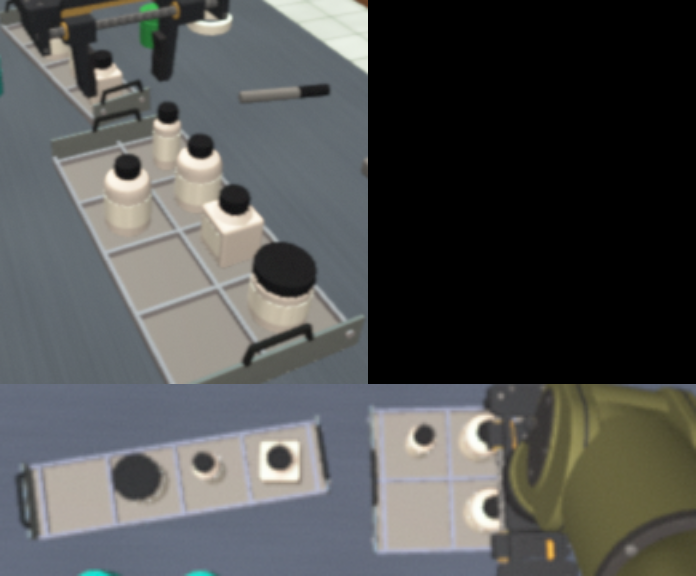

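The round bottle stands upright in front of its duplicate (side-view crop ≈(127,195)), and the duplicates are undisturbed. Next, the jar.

Call:
drive_tool:
  deltas:
    - [[-3.9,0,0],[0,0,0],8.8]
    - [[-3.9,0,0],[0,0,0],8.8]
    - [[0,0,0],[0,1,-3.8],8.8]
    - [[0,0,0],[0,1,-3.8],8.8]
    - [[0,0,0],[0,1,-3.8],8.8]
    - [[0,0,0],[0,1,-3.8],8.8]
    - [[0,0,0],[0,1,-3.8],8.8]
    - [[0,0,0],[0,1,-3.8],8.8]
    - [[0,0,0],[0,1,-3.8],8.8]
    - [[0,0,0],[0,1,-3.8],8.8]
    - [[0,0,0],[0,1,-3.8],8.8]
    - [[0,0,0],[0,0.8,-3],8.8]

```text
clock: 8.55
tool_pos: [0.5175, 0.2363, 0.1576]
eef_rot: [0.451, 0.545, -0.452, 0.543]
contact_force: [0.5, 1.1, 0.5]
opening: 0.998
```

Call:
drive_tool:
  deltas:
    - [[0,0,0],[0,0.3,-1.5],8.8]
    - [[0,0,0],[0,0,0],8.8]
    - [[0,0,0],[0,0,0],8.8]

```text
clock: 8.8
tool_pos: [0.518, 0.2478, 0.1575]
eef_rot: [0.451, 0.544, -0.453, 0.544]
contact_force: [-0.1, -0.1, 0.1]
opening: 0.999
```

```bash
python3 - <<'E'
from plant import r
from h import *
goal(r,[.5205,.2475,.040],10.4)
E
```

```text
t 8.8 pos [0.518  0.2478 0.1575] turn [0.14 0.06 0.12] shift [11.75  0.24  0.07] open 0.999 F [-0.1 -0.1  0.1] jawyaw 10.5 q7 -0.33
```

Call:
drive_tool:
  deltas:
    - [[0,0,0],[3,0.2,0],8.8]
    - [[0,0,0],[3,0,0],8.8]
    - [[0,0,0],[3,0,0],8.8]
    - [[0,0,0],[2,0,0],8.8]
    - [[0,0,0],[0.8,0,0],8.8]
    - [[0,0,0],[0,0,0],8.8]
    - [[0,0,0],[0,0,0],4.5]
    - [[0,0,0],[0,0,0],4.5]
    - [[0,0,0],[0,0,0],4.5]
    - [[0,0,0],[0,0,0],4.5]
    - [[0,0,0],[0,0,0],4.5]
    - [[0,0,0],[0,0,0],4.5]

```text
clock: 9.8
tool_pos: [0.5213, 0.2485, 0.0412]
eef_rot: [0.453, 0.543, -0.452, 0.544]
contact_force: [-0.5, 0.6, 4.2]
opening: 0.593
```

Call:
drive_tool:
  deltas:
    - [[0,0,0],[0,0,0],4.5]
    - [[0,0,0],[0,0,0],4.5]
    - [[0,0,0],[0,0,0],4.5]

```text
clock: 10.05
tool_pos: [0.5213, 0.2485, 0.0412]
eef_rot: [0.453, 0.543, -0.452, 0.544]
contact_force: [-0.8, 0.7, 6.0]
opening: 0.597
```

Call:
drive_tool:
  deltas:
    - [[0,0,0],[-1,0,0],4.5]
    - [[0,0,0],[-2,0,0],4.5]
    - [[0,0,0],[-3,0,0],4.5]
    - [[3.9,0,0],[-3,0,0],4.5]
    - [[3.9,0,0],[-3,0,0],4.5]
    - [[0,0,0],[0,0,0],4.5]

```text
clock: 10.55
tool_pos: [0.5242, 0.2498, 0.1663]
eef_rot: [0.493, 0.51, -0.486, 0.512]
contact_force: [0.2, 0.1, -1.1]
opening: 0.598
```

```bash
python3 - <<'E'
from plant import r
from h import *
goal(r,[.4975,-.312,.16],2.6)
E
```

```text
t 10.55 pos [0.5242 0.2498 0.1663] turn [-0.12 -0.26 -0.53] shift [ 0.63 -5.22 56.  ] open 0.598 F [ 0.2  0.1 -1.1] jawyaw 2.5 q7 -0.42
```

Call:
drive_tool:
  deltas:
    - [[0,0,0],[0,-0.2,2],4.5]
    - [[0,0,0],[0,-0.4,4],4.5]
    - [[0,0,0],[0,-0.4,4],4.5]
    - [[0,0,0],[0,-0.4,4],4.5]
    - [[0,0,0],[0,-0.4,4],4.5]
    - [[0,0,0],[0,-0.4,4],4.5]
    - [[0,0,0],[0,-0.4,4],4.5]
    - [[0,0,0],[0,-0.4,4],4.5]
    - [[0,0,0],[0,-0.4,4],4.5]
    - [[0,0,0],[0,-0.4,4],4.5]
    - [[0,0,0],[0,-0.4,4],4.5]
    - [[0,0,0],[0,-0.4,4],4.5]

```text
clock: 11.55
tool_pos: [0.4954, -0.2152, 0.1603]
eef_rot: [0.488, 0.512, -0.488, 0.511]
contact_force: [0.3, -1.1, -0.7]
opening: 0.597
```

Call:
drive_tool:
  deltas:
    - [[0,0,0],[0,-0.4,4],4.5]
    - [[0,0,0],[0,-0.2,3],4.5]
    - [[0,0,0],[0,0,2],4.5]
    - [[0,0,0],[0,0,1],4.5]
    - [[0,0,0],[0,0,0],4.5]
    - [[0,0,0],[0,0,0],4.5]

```text
clock: 12.05
tool_pos: [0.4949, -0.3121, 0.1601]
eef_rot: [0.488, 0.512, -0.488, 0.511]
contact_force: [0.6, -0.3, -0.2]
opening: 0.598
```

```bash
python3 - <<'E'
from plant import r
from h import *
goal(r,[.4975,-.312,.042],2.6)
E
```

```text
t 12.05 pos [ 0.4949 -0.3121  0.1601] turn [ 0.1  -0.1   0.03] shift [11.81  0.26  0.01] open 0.598 F [ 0.6 -0.3 -0.2] jawyaw 2.7 q7 0.45
```

Call:
drive_tool:
  deltas:
    - [[0,0,0],[3,0,0],4.5]
    - [[0,0,0],[3,0,0],4.5]
    - [[0,0,0],[3,0,0],4.5]
    - [[0,0,0],[1.8,0.1,0],4.5]
    - [[0,0,0],[0.6,0,0],4.5]
    - [[0,0,0],[0.3,0,0],4.5]
    - [[0,0,0],[0,0,0],4.5]
    - [[0,0,0],[0,0,0],4.5]

```text
clock: 12.72
tool_pos: [0.4969, -0.3131, 0.0447]
eef_rot: [0.488, 0.511, -0.488, 0.512]
contact_force: [0.2, -0.7, -0.9]
opening: 0.597
```

Call:
drive_tool:
  deltas:
    - [[0,0,0],[0.2,0,0],4.5]
    - [[0,0,0],[0.15,0,0],4.5]
    - [[0,0,0],[0,0,0],4.5]
    - [[0,0,0],[0,0,0],4.5]

```text
clock: 13.05
tool_pos: [0.4965, -0.3139, 0.0411]
eef_rot: [0.489, 0.511, -0.488, 0.512]
contact_force: [-0.3, 0.2, 5.7]
opening: 0.6
```

Contact with the floor (5.7 N). Release and go back for the slim bottle.

Call:
drive_tool:
  deltas:
    - [[0,0,0],[0,0,0],5.6]
    - [[0,0,0],[0,0,0],6.2]
    - [[0,0,0],[0,0,0],6.4]
    - [[0,0,0],[0,0,0],6.4]
    - [[0,0,0],[-1,0,0],6.4]
    - [[0,0,0],[-2,0,0],6.4]
    - [[0,0,0],[-3,0,0],6.4]
    - [[0,0,0],[-4,0,0],6.4]
    - [[0,0,0],[-2,0,0],6.4]
    - [[-3.9,0,0],[0,0,0],6.4]
    - [[-3.9,0,0],[0,0,0],6.4]
    - [[0,0,0],[0,0,0],6.4]

```text
clock: 14.05
tool_pos: [0.496, -0.3137, 0.1612]
eef_rot: [0.452, 0.543, -0.452, 0.544]
contact_force: [1.4, -0.4, 0.1]
opening: 0.726
```

```bash
python3 - <<'E'
from plant import r
from h import *
goal(r,[.5355,.1695,.16],10.4)
E
```

```text
t 14.05 pos [ 0.496  -0.3137  0.1612] turn [ 0.14  0.05 -0.06] shift [  0.12  12.61 -46.81] open 0.726 F [ 1.4 -0.4  0.1] jawyaw 10.5 q7 0.54
```

Call:
drive_tool:
  deltas:
    - [[0,0,0],[0,0.5,-2],6.4]
    - [[0,0,0],[0,1.05,-3.9],6.4]
    - [[0,0,0],[0,1.05,-3.9],6.4]
    - [[0,0,0],[0,1.05,-3.9],6.4]
    - [[0,0,0],[0,1.05,-3.9],6.4]
    - [[0,0,0],[0,1.05,-3.9],6.4]
    - [[0,0,0],[0,1.05,-3.9],6.4]
    - [[0,0,0],[0,1.05,-3.9],6.4]
    - [[0,0,0],[0,1.05,-3.9],6.4]
    - [[0,0,0],[0,1.05,-3.9],6.4]
    - [[0,0,0],[0,1.05,-3.9],6.4]
    - [[0,0,0],[0,1,-3.5],6.4]

```text
clock: 15.05
tool_pos: [0.5327, 0.1489, 0.1601]
eef_rot: [0.453, 0.544, -0.452, 0.543]
contact_force: [1.5, -0.0, 0.7]
opening: 0.729
```

Call:
drive_tool:
  deltas:
    - [[0,0,0],[0,0.5,-1.8],6.4]
    - [[0,0,0],[0,0.1,-0.5],6.4]
    - [[0,0,0],[0,0,0],6.4]
    - [[0,0,0],[0,0,0],6.4]

```text
clock: 15.38
tool_pos: [0.5347, 0.1677, 0.1599]
eef_rot: [0.452, 0.543, -0.454, 0.543]
contact_force: [-0.2, -0.8, 0.3]
opening: 0.729
```

```bash
python3 - <<'E'
from plant import r
from h import *
goal(r,[.5355,.1695,.042],10.4)
st=r.get_state(); s=r.snapshot("wrist"); E=wristE(r,s,st)
g=np.array([[.5355,.1695,.086],[.5435,.0861,.078]]); im=s["color"][:,:,::-1].copy()
for u,v in proj(s,g,E): print(u,v); cv2.circle(im,(int(u),int(v)),5,(0,0,255),1)
cv2.imwrite("pics/w3.png",im)
E
```

```text
t 15.38 pos [0.5347 0.1677 0.1599] turn [-0.08  0.09  0.06] shift [11.79  0.11 -0.17] open 0.729 F [-0.2 -0.8  0.3] jawyaw 10.3 q7 -0.22
320.5354859449302 198.785219167138
312.64756879949647 282.44897515754394
```

View pics/w3.png

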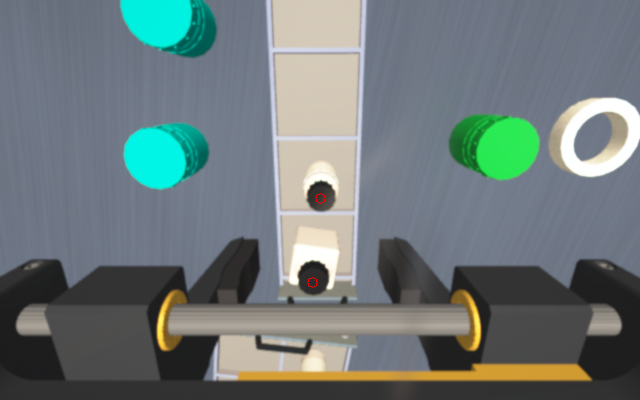

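The slim cap at (320,196) matches its prediction. The square cap at (313,278) also fits, with its body turned a few degrees relative to the carrier. Grasping the slim bottle.

Call:
drive_tool:
  deltas:
    - [[0,0,0],[3,0.1,-0.2],6.4]
    - [[0,0,0],[3,0,0],6.4]
    - [[0,0,0],[3,0,0],6.4]
    - [[0,0,0],[2,0,0],6.4]
    - [[0,0,0],[0.8,0,0],6.4]
    - [[0,0,0],[0,0,0],6.4]
    - [[0,0,0],[0,0,0],2.4]
    - [[0,0,0],[0,0,0],2.4]
    - [[0,0,0],[0,0,0],2.4]
    - [[0,0,0],[0,0,0],2.4]
    - [[0,0,0],[0,0,0],2.4]
    - [[0,0,0],[0,0,0],2.4]

```text
clock: 16.43
tool_pos: [0.536, 0.172, 0.0428]
eef_rot: [0.453, 0.543, -0.452, 0.544]
contact_force: [-0.5, -0.2, 5.1]
opening: 0.35
```

Call:
drive_tool:
  deltas:
    - [[0,0,0],[0,0,0],2.4]
    - [[0,0,0],[0,0,0],2.4]
    - [[0,0,0],[0,0,0],2.4]
    - [[0,0,0],[-1,0,0],2.4]
    - [[0,0,0],[-2,0,0],2.4]
    - [[0,0,0],[-3,0,0],2.4]
    - [[3.9,0,0],[-3,0,0],2.4]
    - [[3.9,0,0],[-3,0,0],2.4]
    - [[0,0,0],[0,0,0],2.4]

```text
clock: 17.18
tool_pos: [0.5389, 0.1729, 0.1677]
eef_rot: [0.492, 0.509, -0.486, 0.512]
contact_force: [0.9, 0.2, 1.0]
opening: 0.348
```

```bash
python3 - <<'E'
from plant import r
from h import *
goal(r,[.487,-.074,.16],2.6)
E
```

```text
t 17.18 pos [0.5389 0.1729 0.1677] turn [-0.12 -0.19 -0.55] shift [ 0.77 -6.3  24.43] open 0.348 F [0.9 0.2 1. ] jawyaw 2.5 q7 -0.31
```

Call:
drive_tool:
  deltas:
    - [[0,0,0],[0,-0.5,2],2.4]
    - [[0,0,0],[0,-1,3.8],2.4]
    - [[0,0,0],[0,-1,3.8],2.4]
    - [[0,0,0],[0,-1,3.8],2.4]
    - [[0,0,0],[0,-1,3.8],2.4]
    - [[0,0,0],[0,-1,3.8],2.4]
    - [[0,0,0],[0,-0.6,2.4],2.4]
    - [[0,0,0],[0,-0.2,1],2.4]
    - [[0,0,0],[0,0,0],2.4]
    - [[0,0,0],[0,0,0],2.4]

```text
clock: 18.02
tool_pos: [0.4843, -0.0738, 0.162]
eef_rot: [0.489, 0.512, -0.488, 0.511]
contact_force: [-0.4, 0.1, -0.3]
opening: 0.348
```

```bash
python3 - <<'E'
from plant import r
from h import *
goal(r,[.487,-.074,.043],2.6)
E
```

```text
t 18.02 pos [ 0.4843 -0.0738  0.162 ] turn [ 0.08 -0.07 -0.03] shift [11.9   0.27  0.03] open 0.348 F [-0.4  0.1 -0.3] jawyaw 2.7 q7 0.06
```

Call:
drive_tool:
  deltas:
    - [[0,0,0],[3,0,0],2.4]
    - [[0,0,0],[3,0,0],2.4]
    - [[0,0,0],[3,0,0],2.4]
    - [[0,0,0],[1.8,0.1,0],2.4]
    - [[0,0,0],[0.6,0,0],2.4]
    - [[0,0,0],[0.4,0,0],2.4]
    - [[0,0,0],[0,0,0],2.4]
    - [[0,0,0],[0,0,0],2.4]

```text
clock: 18.68
tool_pos: [0.4858, -0.074, 0.0448]
eef_rot: [0.488, 0.511, -0.487, 0.512]
contact_force: [-0.8, 0.2, -1.3]
opening: 0.353
```

Call:
drive_tool:
  deltas:
    - [[0,0,0],[0.15,0,0],2.4]
    - [[0,0,0],[0.1,0,0],2.4]
    - [[0,0,0],[0,0,0],2.4]
    - [[0,0,0],[0,0,0],2.4]

```text
clock: 19.02
tool_pos: [0.4857, -0.0748, 0.0427]
eef_rot: [0.489, 0.511, -0.488, 0.512]
contact_force: [-0.8, 0.4, 6.1]
opening: 0.351
```

Call:
drive_tool:
  deltas:
    - [[0,0,0],[0,0,0],3.4]
    - [[0,0,0],[0,0,0],4.2]
    - [[0,0,0],[0,0,0],4.8]
    - [[0,0,0],[0,0,0],4.8]
    - [[0,0,0],[-1,0,0],4.8]
    - [[0,0,0],[-2,0,0],4.8]
    - [[0,0,0],[-3,0,0],4.8]
    - [[0,0,0],[-4,0,0],4.8]
    - [[0,0,0],[-1.8,0,0],8.8]
    - [[0,0,0],[0,0,0],8.8]

```text
clock: 19.85
tool_pos: [0.4874, -0.0752, 0.1638]
eef_rot: [0.49, 0.509, -0.487, 0.514]
contact_force: [0.1, -0.0, 0.0]
opening: 0.675
```

```bash
python3 - <<'E'
from plant import r
from h import *
goal(r,[.5435,.087,.16],4)
s=r.snapshot("top"); b=s["color"][165:225,240:345]; cv2.imwrite("pics/sq.png",cv2.resize(b,None,fx=6,fy=6,interpolation=cv2.INTER_CUBIC)[:,:,::-1])
g=s["color"].min(2)[180:215,268:305]; m=(g>190).astype(np.uint8)
c=max(cv2.findContours(m,0,2)[0],key=cv2.contourArea); print(cv2.minAreaRect(c),cv2.contourArea(c))
E
```

```text
t 19.85 pos [ 0.4874 -0.0752  0.1638] turn [-1.39  0.06 -0.47] shift [  0.38   6.73 -15.79] open 0.675 F [ 0.1 -0.   0. ] jawyaw 2.6 q7 0.06
((18.0, 16.5), (15.0, 16.0), 90.0) 85.0
```

View pics/sq.png

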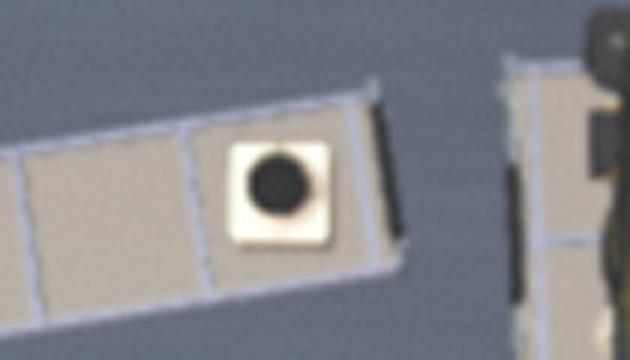

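The square's faces lie nearly along the image axes (corners ≈(230,143) and (330,243)), so the current jaw yaw of 2.6° suits it.

Call:
drive_tool:
  deltas:
    - [[0,0,0],[0,0.8,-2],8.8]
    - [[0,0,0],[0,1.3,-3.2],8.8]
    - [[0,0,0],[0,1.3,-3.2],8.8]
    - [[0,0,0],[0,1.3,-3.2],8.8]
    - [[0,0,0],[0,1,-2.8],8.8]
    - [[0,0,0],[0,0.6,-1.6],8.8]
    - [[0,0,0],[0,0,0],8.8]
    - [[0,0,0],[0,0,0],8.8]

```text
clock: 20.57
tool_pos: [0.5394, 0.0883, 0.1582]
eef_rot: [0.487, 0.512, -0.489, 0.511]
contact_force: [-0.4, -0.9, 0.1]
opening: 0.997
```

```bash
python3 - <<'E'
from plant import r
from h import *
goal(r,[.5435,.087,.040],2)
E
```

```text
t 20.57 pos [0.5394 0.0883 0.1582] turn [0.77 0.04 0.16] shift [11.82  0.41  0.15] open 0.997 F [-0.4 -0.9  0.1] jawyaw 2.8 q7 -0.19
```

Call:
drive_tool:
  deltas:
    - [[0.8,0,0],[3,0.3,0],8.8]
    - [[0,0,0],[3,0,0],8.8]
    - [[0,0,0],[3,0,0],8.8]
    - [[0,0,0],[2,0,0],8.8]
    - [[0,0,0],[0.9,0,0],8.8]
    - [[0,0,0],[0,0,0],8.8]
    - [[0,0,0],[0,0,0],3.8]
    - [[0,0,0],[0,0,0],3.8]
    - [[0,0,0],[0,0,0],3.8]
    - [[0,0,0],[0,0,0],3.8]
    - [[0,0,0],[0,0,0],3.8]
    - [[0,0,0],[0,0,0],3.8]

```text
clock: 21.57
tool_pos: [0.5438, 0.0882, 0.0411]
eef_rot: [0.492, 0.508, -0.492, 0.508]
contact_force: [-0.1, 0.7, -0.4]
opening: 0.565
```

Call:
drive_tool:
  deltas:
    - [[0,0,0],[0,0,0],3.8]
    - [[0,0,0],[0,0,0],3.8]
    - [[0,0,0],[0,0,0],3.8]
    - [[0,0,0],[0,0,0],3.8]

```text
clock: 21.9
tool_pos: [0.5441, 0.0883, 0.0413]
eef_rot: [0.492, 0.508, -0.491, 0.508]
contact_force: [-0.1, 0.2, 5.0]
opening: 0.435
```

The opening of 38 mm is less than the 46 mm body, so I'll look before lifting.

```bash
python3 - <<'E'
from plant import r
from h import *
goal(r,[.5435,.087,.040],2)
s=r.snapshot("wrist");a=cv2.resize(s["color"][100:400,160:480],None,fx=1.25,fy=1.25)
s=r.snapshot("side"); b=cv2.resize(s["color"][110:260,240:400],None,fx=2.5,fy=2.5)
cv2.imwrite("pics/w4.png",np.hstack([a,b])[:,:,::-1])
E
```

```text
t 21.9 pos [0.5441 0.0883 0.0413] turn [-0.15 -0.02 -0.09] shift [ 0.13 -0.06  0.12] open 0.435 F [-0.1  0.2  5. ] jawyaw 1.8 q7 -0.2
```

View pics/w4.png

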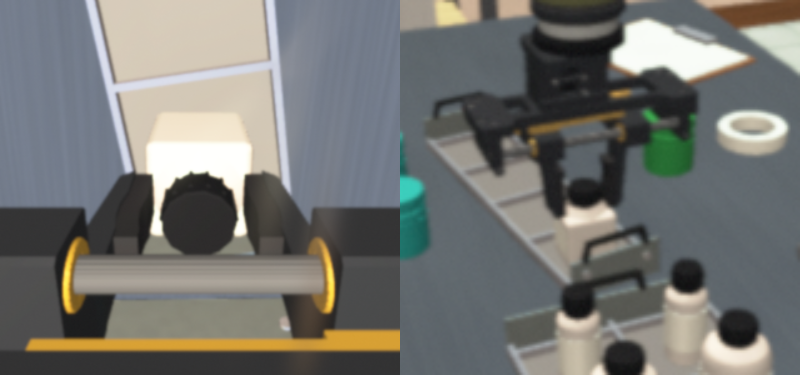

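```bash
python3 - <<'E'
from plant import r
from h import *
st=r.get_state(); s=r.snapshot("wrist"); E=wristE(r,s,st); p=st["tool_pos"]
c=lambda q:((proj(s,np.array(q),E)-[160,100])*1.25).round(0).tolist()
h=.023
for n,z in(("bottom",.004),("shoulder",.054)): print(n,c([[p[0]+a*h,p[1]+b*h,z] for a,b in((-1,1),(1,1),(1,-1),(-1,-1))]))
print("captop centre",c([[p[0],p[1],.078]]))
# pad faces at +-19 and +-23 mm, at tip and grasp heights
for w in(.019,.023):
  for z in (.030,.049): print(w,z,c([[p[0]+w,p[1]+d,z] for d in(-.009,.009)]))
g=cv2.cvtColor(s["color"],cv2.COLOR_RGB2GRAY)
print(r.get_state()["opening"],r.get_state()["joint_torque"].round(1))
cr=cv2.resize(s["color"][160:310,240:400],None,fx=4.8,fy=4,interpolation=cv2.INTER_CUBIC)
cv2.imwrite("pics/w5.png",cv2.convertScaleAbs(cr,alpha=.8)[:,:,::-1])
E
```

```text
bottom [[157.0, 106.0], [243.0, 108.0], [237.0, 185.0], [157.0, 183.0]]
shoulder [[145.0, 138.0], [256.0, 142.0], [248.0, 237.0], [146.0, 234.0]]
captop centre [[199.0, 221.0]]
0.019 0.03 [[236.0, 184.0], [238.0, 151.0]]
0.019 0.049 [[240.0, 204.0], [243.0, 167.0]]
0.023 0.03 [[244.0, 184.0], [247.0, 151.0]]
0.023 0.049 [[249.0, 204.0], [252.0, 167.0]]
0.4306088637813392 [  0.  -48.8   1.5  -6.1  -0.   -0.1   0. ]
```

View pics/w5.png

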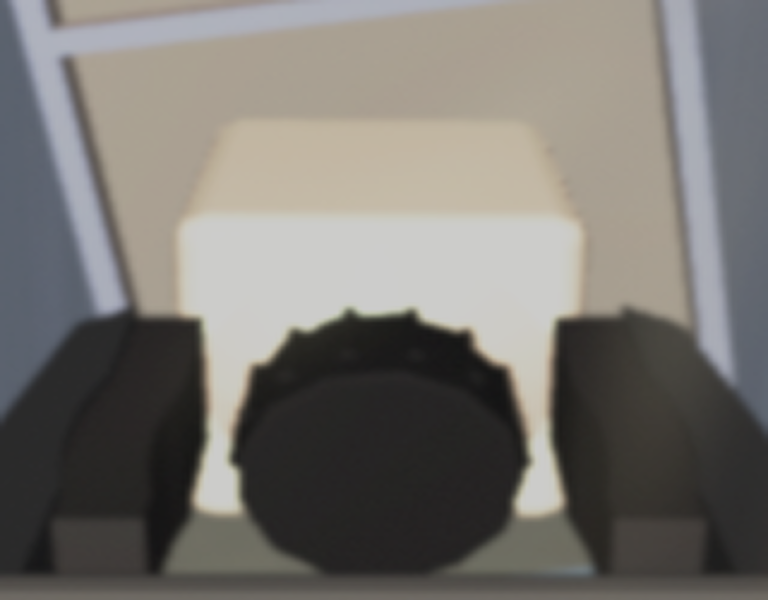

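The bottle is upright and centred between the pads (cap ≈(385,470)), but the pads sit inside the body's outline, so they are apparently biting on the shoulder edge. I'll open, go 8 mm lower and grip again.

Call:
drive_tool:
  deltas:
    - [[0,0,0],[0,0,0],5.5]
    - [[0,0,0],[0,0,0],6.5]
    - [[0,0,0],[0,0,0],6.5]
    - [[0,0,0],[0.4,0,0],6.5]
    - [[0,0,0],[0.4,0,0.2],6.5]
    - [[0,0,0],[0,0,0],6.5]
    - [[0,0,0],[0,0,0],4.3]
    - [[0,0,0],[0,0,0],4.3]
    - [[0,0,0],[0,0,0],4.3]
    - [[0,0,0],[0,0,0],4.3]
    - [[0,0,0],[0,0,0],4.3]
    - [[0,0,0],[0,0,0],4.3]

```text
clock: 23.05
tool_pos: [0.5433, 0.0861, 0.0323]
eef_rot: [0.492, 0.508, -0.492, 0.508]
contact_force: [-0.3, 0.4, -1.8]
opening: 0.518
```

Now 45.6 mm, a proper side grip. Lift and check.

Call:
drive_tool:
  deltas:
    - [[0,0,0],[0,0,0],4.0]
    - [[0,0,0],[0,0,0],4.0]
    - [[0,0,0],[0,0,0],4.0]
    - [[0,0,0],[-0.5,0,0],4.0]
    - [[0,0,0],[-1,0,0],4.0]
    - [[0,0,0],[-2,0,0],4.0]
    - [[0,0,0],[-3,0,0],4.0]
    - [[0,0,0],[-3,0,0],4.0]
    - [[0,0,0],[-3,0,0],4.0]
    - [[0,0,0],[0,0,0],4.0]
    - [[0,0,0],[0,0,0],4.0]

```text
clock: 23.97
tool_pos: [0.5447, 0.0863, 0.1598]
eef_rot: [0.493, 0.507, -0.491, 0.509]
contact_force: [-0.0, -0.1, -1.8]
opening: 0.522
```

```bash
python3 - <<'E'
from plant import r
from h import *
goal(r,[.4935,-.2315,.16],2.6)
s=r.snapshot("wrist");a=cv2.resize(s["color"][100:400,160:480],None,fx=1.25,fy=1.25)
s=r.snapshot("side"); b=cv2.resize(s["color"][90:240,240:400],None,fx=2.5,fy=2.5)
cv2.imwrite("pics/w6.png",np.hstack([a,b])[:,:,::-1])
E
```

```text
t 23.97 pos [0.5447 0.0863 0.1598] turn [-0.76 -0.05 -0.26] shift [-0.02 -6.56 31.51] open 0.522 F [-0.  -0.1 -1.8] jawyaw 1.8 q7 -0.19
```

View pics/w6.png

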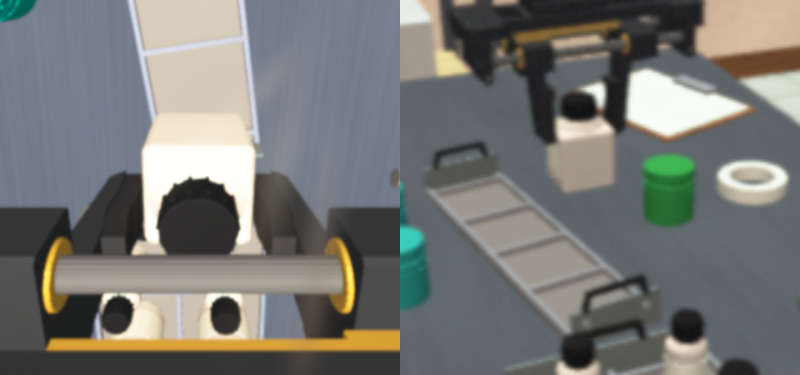

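The carrier is empty and the square hangs upright in the jaws. Carrying it over.

Call:
drive_tool:
  deltas:
    - [[-0.8,0,0],[0,0,0],4.0]
    - [[0,0,0],[0,-0.4,2],4.0]
    - [[0,0,0],[0,-0.8,3.9],4.0]
    - [[0,0,0],[0,-0.8,3.9],4.0]
    - [[0,0,0],[0,-0.8,3.9],4.0]
    - [[0,0,0],[0,-0.8,3.9],4.0]
    - [[0,0,0],[0,-0.8,3.9],4.0]
    - [[0,0,0],[0,-0.8,3.9],4.0]
    - [[0,0,0],[0,-0.8,3.5],4.0]
    - [[0,0,0],[0,-0.5,2],4.0]
    - [[0,0,0],[0,-0.1,0.7],4.0]
    - [[0,0,0],[0,0,0],4.0]

```text
clock: 25.07
tool_pos: [0.4908, -0.2347, 0.1563]
eef_rot: [0.489, 0.511, -0.49, 0.51]
contact_force: [0.4, 0.7, -0.9]
opening: 0.519
```

Call:
drive_tool:
  deltas:
    - [[0,0,0],[0,0,0],4.0]
    - [[0,0,0],[0,0,0],4.0]

```text
clock: 25.23
tool_pos: [0.4927, -0.2299, 0.1569]
eef_rot: [0.488, 0.513, -0.487, 0.512]
contact_force: [0.7, -0.4, -0.6]
opening: 0.524
```

```bash
python3 - <<'E'
from plant import r
from h import *
goal(r,[.4925,-.232,.033],2.6)
E
```

```text
t 25.23 pos [ 0.4927 -0.2299  0.1569] turn [ 0.25 -0.13  0.03] shift [12.39 -0.03  0.21] open 0.524 F [ 0.7 -0.4 -0.6] jawyaw 2.9 q7 0.32
```

Call:
drive_tool:
  deltas:
    - [[0,0,0],[3,0,0.2],4.0]
    - [[0,0,0],[3,0,0],4.0]
    - [[0,0,0],[3,0,0],4.0]
    - [[0,0,0],[1.8,0,0],4.0]
    - [[0,0,0],[0.8,0,0],4.0]
    - [[0,0,0],[0.4,0,0],4.0]
    - [[0,0,0],[0,0,0],4.0]
    - [[0,0,0],[0,0,0],4.0]

```text
clock: 25.9
tool_pos: [0.4932, -0.2343, 0.0384]
eef_rot: [0.488, 0.511, -0.488, 0.512]
contact_force: [0.0, 0.4, -1.3]
opening: 0.515
```

Call:
drive_tool:
  deltas:
    - [[0,0,0],[0.3,0,0],4.0]
    - [[0,0,0],[0.2,0,0],4.0]
    - [[0,0,0],[0,0,0],4.0]
    - [[0,0,0],[0,0,0],4.0]

```text
clock: 26.23
tool_pos: [0.4924, -0.2348, 0.0328]
eef_rot: [0.488, 0.511, -0.488, 0.512]
contact_force: [-0.6, -0.7, -0.3]
opening: 0.516
```

Call:
drive_tool:
  deltas:
    - [[0,0,0],[0.1,0,0],4.0]
    - [[0,0,0],[0,0,0],4.0]
    - [[0,0,0],[0,0,0],4.0]

```text
clock: 26.48
tool_pos: [0.4926, -0.2348, 0.0321]
eef_rot: [0.489, 0.511, -0.488, 0.512]
contact_force: [-0.5, 0.8, 5.8]
opening: 0.522
```

On the floor. Release, rise and move clear.

Call:
drive_tool:
  deltas:
    - [[0,0,0],[0,0,0],4.8]
    - [[0,0,0],[0,0,0],5.4]
    - [[0,0,0],[0,0,0],5.9]
    - [[0,0,0],[0,0,0],5.9]
    - [[0,0,0],[-1,0,0],5.9]
    - [[0,0,0],[-2,0,0],5.9]
    - [[0,0,0],[-3,0,0],5.9]
    - [[0,0,0],[-4,0,0],5.9]
    - [[0,0,0],[-4,0,0],5.9]
    - [[0,0,0],[0,0,-4],5.9]
    - [[0,0,0],[0,0,-4],5.9]
    - [[0,0,0],[0,0,-4],5.9]

```text
clock: 27.48
tool_pos: [0.487, -0.1143, 0.1731]
eef_rot: [0.49, 0.51, -0.488, 0.512]
contact_force: [0.1, 1.0, 0.5]
opening: 0.669
```

Call:
drive_tool:
  deltas:
    - [[0,0,0],[0,0,-4],5.9]
    - [[0,0,0],[0,0,-4],5.9]
    - [[0,0,0],[0,0,-4],5.9]
    - [[0,0,0],[0,0,-4],5.9]
    - [[0,0,0],[0,0,-4],5.9]
    - [[0,0,0],[0,0,-4],5.9]
    - [[0,0,0],[0,0,-4],5.9]
    - [[0,0,0],[0,0,-4],5.9]
    - [[0,0,0],[0,0,-4],5.9]
    - [[0,0,0],[0,0,-4],5.9]
    - [[0,0,0],[0,0,-2],5.9]
    - [[0,0,0],[0,0,0],5.9]

```text
clock: 28.48
tool_pos: [0.4656, 0.3123, 0.1721]
eef_rot: [0.487, 0.515, -0.484, 0.512]
contact_force: [0.0, 0.1, 0.1]
opening: 0.668
```

```bash
cat > chk.py <<'E'
from plant import r
from h import *
goal(r,[.49,.2,.2],2.6)
s=r.snapshot("top"); im=s["color"]; f=200/np.tan(np.radians(s["fov_y"]/2)); yy,xx=np.mgrid[0:400,0:640]; g=im.max(2).astype(float); cam=ray(s,0,0)[0]
D={'slim':((.5711,-.075),.086,11.5),'round':((.5767,-.1473),.086,13.5),'square':((.5747,-.226),.078,14.5),'jar':((.5807,-.3089),.064,27)}
a=np.radians(2.57); R=np.array([[np.cos(a),-np.sin(a)],[np.sin(a),np.cos(a)]])
for k,(d,z,rad) in D.items():
    out=[]
    for q in(np.array(d),np.array(d)+R@[-.084,0]):
        u,v=proj(s,np.r_[q,z-.003])[0]; w=rad/1000*f/(cam[2]-z)+3.5
        for _ in range(4):
            k_=np.clip((105-g)/60,0,1)*(np.hypot(xx-u,yy-v)<w); u,v=(k_*xx).sum()/k_.sum(),(k_*yy).sum()/k_.sum()
        out.append(at(s,u,v,z-.003)[:2])
    print(k,"dup moved mm",(out[0]-d)*1e3,"sample in dup frame mm",R.T@(out[1]-out[0])*1e3)
t=cv2.resize(im[165:245,170:460],None,fx=2.7,fy=2.7,interpolation=cv2.INTER_CUBIC)
b=r.snapshot("side")["color"]; b=cv2.resize(b[160:400,220:500],None,fx=1.5,fy=1.5)
c=np.zeros((t.shape[0]+b.shape[0],t.shape[1],3),np.uint8); c[:t.shape[0]]=t; c[t.shape[0]:,:b.shape[1]]=b; cv2.imwrite("pics/fin.png",c[:,:,::-1])
E
python3 chk.py
```

```text
t 28.48 pos [0.4656 0.3123 0.1721] turn [ 0.58 -0.32 -0.04] shift [-2.79  1.93 11.33] open 0.668 F [0.  0.1 0.1] jawyaw 3.2 q7 -0.55
slim dup moved mm [-0.0829  0.0476] sample in dup frame mm [-85.7807   1.7453]
round dup moved mm [-0.0304 -0.0704] sample in dup frame mm [-84.6582  -1.9713]
square dup moved mm [0.0042 0.0029] sample in dup frame mm [-83.1554  -2.8386]
jar dup moved mm [-0.0221  0.0265] sample in dup frame mm [-84.7954  -1.1518]
```

View pics/fin.png

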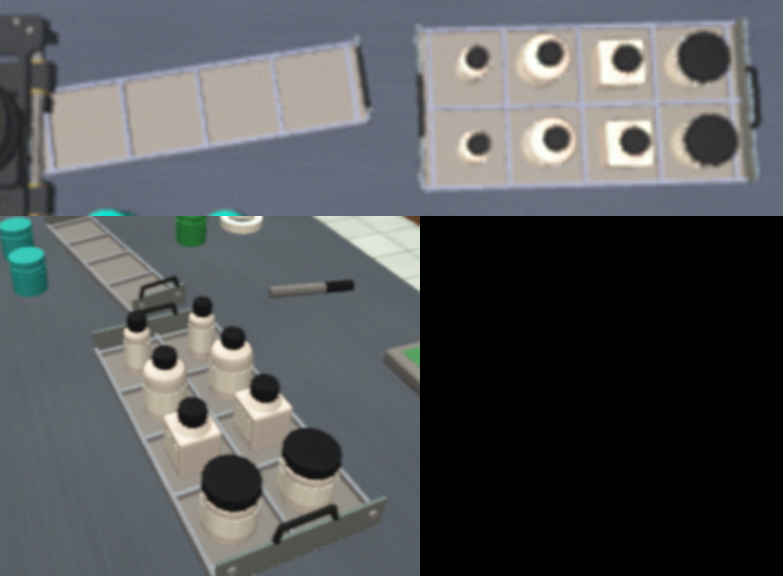

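All four samples stand upright in front of their own duplicates, the arm is clear and the duplicates have not moved. Handing in.

```bash
python3 -c "
from plant import r
print(r.finish_job())"
```

```text
the job is handed in; nothing more can be done
None
```

All four samples (round, jar, slim, square, in that order of moving) now stand upright in the front row of the rack, each in front of its own duplicate. I handed the job in at about 28.5 s of the 99 s; it reports no verdict.

**Final checks:**
- **Position:** in the last top view, the samples sit 83–86 mm in front of their duplicates and within 3 mm sideways.
- **Duplicates:** they moved less than 0.1 mm as measured from that view.
- **Upright:** the last side view shows every bottle upright, and the arm was clear at the carrier end with about 0 N on it.
- **Floor contact:** I confirmed it by force for the jar, slim and square. The round bottle's release height matched its pick-up height, but I did not read a contact force for it.

**One check disagreed on the way:** the first grip on the square bottle closed to 38 mm instead of 46 mm, apparently on its shoulder. I released it before lifting and gripped again about 9 mm lower, where it read 45.6 mm, and carried it from there.

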